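Close the dish carrier and lift its hitch off the docking ball

ROBOT

A 6-joint arm with a two-finger parallel gripper is mounted at the origin on the work surface. World frame = base frame: x ahead of the robot, y to its left, z up, the work surface at z = 0. Lengths are in mm, angles in rad, forces in N, time in s.
With the tool pointing down it reaches from about 275 to 750 mm from the base axis. Payload 10.2 kg.
Tool frame: the origin (TCP) lies between the finger pads; the fingertips stand 19 mm ahead of it and the grasp point (between the pads) is the TCP; z points along the fingers, y is the line along which they close (so a half turn about z gives the same grasp; the last joint's range is limited). The gripper opens to 85 mm and grips with 20 to 120 N. Pads are 22 mm wide; open, the fingers measure 114 mm over their backs; the gripper's body (76 mm by 85 mm) begins 54 mm behind the grasp point. The pads swing forward as they close: fully open they stand 13 mm farther back than shut.
Start: joints at [0.899, 0.313, 1.498, -0, 1.331, -0.223], TCP at [227.802, 473.009, 218.094] pointing down, gripper open.
Joint ranges: [-2.94, 2.94], [-0.97, 2.17], [0.19, 2.56], [-1.23, 4.37], [0.02, 3.11], [-2.88, 2.88]. Speed limits (rad/s): [2.39, 2.39, 3.01, 3.14, 3.14, 3.14].

INTERFACE

Orientations are given as a unit quaternion [w, x, y, z].
In Python, from rig import sense, capture, finish_job gives the robot as it stands. The module is installed in compiled form; this text tells all that it offers.
- The arm moves only by the tool move_arm, never from a script. Its argument "moves" is a list of rows, each an object with "turn": the turn, a rotation vector about the tool's x, y, z in rad, a list of three; "translation": the shift along the tool's x, y, z in mm, a list of three; "hand": the opening, from 0 (shut) to 1 (fully open). In form: [{"turn": [wx, wy, wz], "translation": [x, y, z], "hand": hand}, ...]. A call has 1 to 10 rows; each row shifts and turns the commanded pose from where the row before left it, along the tool's axes as they then stand; what a row does not reach is not made up. A row lasts 1/12 s, in which the tool goes at most 41.7 mm and 7.16 degrees, less where a joint would pass 70% of its speed; a pose out of reach is approached as far as the arm can. A call with a gripper value outside its range is refused whole. The fingers move at their own pace and stop on an object; "grip_force" is the grip in N (left out, the last holds). Time passes only in rows, so rows that do not move let the fingers close. It gives the time, the measured TCP pose, the force, the opening and the grip force at its end, in the units of the state.
- sense(): the state, without advancing time (a new reading comes with each control period).
- capture(name): name is "scene" or "top" or "wrist"; returns a dict with "image" (384x512x3 uint8, blue, green, red), "z_map" (384x512 float32, mm along the optical axis (not along the pixel's ray), 0 where there is no reading), "vertical_fov" (degrees; the focal length in pixels is half the picture's height over the tangent of half this angle, whatever the lens; pixels are square), "cx", "cy" (the principal point, pixels), "R" (3x3) and "t" (3): a world point X has camera coordinates R X + t; the wrist camera has in their place "T_tool_cam" (4x4, takes a point from camera to tool coordinates, whose origin is the TCP and whose axes are the flange's). Camera axes: x right, y down, z forward; pixel columns grow to the right and rows downward; lengths in mm; the calibration is good to about 2 mm. A picture is of the moment at which its call begins: read the wrist's pose just before it.
- finish_job(): hands the job in; it is judged then, once.
The state is a dict: "time_s": time; "joints": joint angles; "dq": joint speeds; "tau": joint torques, N m; "eef_pos": TCP position; "ee_rot": TCP orientation; "force": force on the tool from outside, world axes, zero at the start; "wrist_torque": the same for the moment, N m; "grip_width": opening from 0.0 (shut) to 1.0 (fully open); "grip_force": force on a finger pad.
Only numpy, scipy, OpenCV 4.12 (cv2) and the standard library are available. Lean on these libraries where they do the work, as an engineer would, in place of code of your own. Each camera call takes 0.05 s, during which the arm holds its last target. There are 200 camera calls.

TASK

The dish carrier is loaded and about to leave its dock. Press its hinged lid fully shut, then take the black knob of the hitch latch, pull it sideways (square to the tongue, towards the robot) about 1.5 cm against its spring to free the ball, and still holding the knob lift the coupler off the ball until it is at least 6 cm higher than it sat. Finish while holding the knob with the coupler raised there and still; leave the lid shut and the bottle, beaker and slide box where they stand.

Things in the scene. Friction and masses are not known exactly. Their poses are not given: they have to be found in the camera images.
- dock: Aluminium docking plate fixed to the bench, 200 x 460 x 10 mm (x, y, z); origin at the centre of its underside. Along its y axis: at +y the wheeled dish carrier (fixed in its chocks), an aluminium open box 160 (x) x 170 (y) mm, centre at dock y +115 mm, rim 115 mm over the bench, loaded with dishes; at -y the grey ball mount. Between them the grey hitch tongue. Dock z is up.
- lid (a joint): Opening angle of the carrier's aluminium lid in rad: 0 fully shut (lying on the rim), starts half open. Stiff hinge: the lid stays where it is left; pressing 1 to 3 N near its free edge turns it.
- lid_hinge (a point): Middle of the lid's hinge line, on the lid's underside at the carrier's far rim (dock x +80, y +115 mm, 115.5 mm over the bench). The hinge line runs along dock y. Shut, the lid reaches 160 mm from it towards dock -x, is 170 mm wide along dock y and 6 mm thick; opening lifts the dock -x edge.
- lid_handle (a point): Black knob in the middle of the lid's width, 130 mm from the hinge, 28 mm in diameter; this point is 35 mm off the lid's outer face, the knob ends 43 mm off it.
- tongue (a joint): Angle of the hitch tongue in rad: 0 level, coupler seated over the ball (rest); grows as the coupler is lifted, to 0.8. Its hinge is nearly free: it drops back by its weight (about 0.5 kg, 4 N at the knob). While the latch is in, the ball keeps it below 0.02.
- tongue_pivot (a point): Hinge of the tongue on the carrier's side, 75 mm over the bench (dock x 0, y +15 mm); axis along dock x. The tongue reaches from here towards dock -y.
- coupler (a point): Centre of the coupler's flat top face (52 mm along dock x, 64 mm along y), 185 mm from the pivot towards dock -y and 94.5 mm over the bench when seated.
- ball (a point): Centre of the steel ball stud, 32 mm in diameter, 70 mm over the bench, hidden in the coupler; fixed to the dock at x 0, y -170 mm.
- latch (a joint): Travel of the sliding latch in m: 0 latched (bolt under the ball), grows as the knob is pulled towards dock -x, sideways to the tongue, stop at 0.018. The ball is free from about 0.010 on; pull to 0.014 or more. Spring: 5 N at 0, 11 N at the stop; it returns by itself.
- knob: Black upright knob of the latch, a cylinder 22 mm in diameter and 40 mm high, standing on the steel latch plate on top of the coupler; origin at the centre of its foot, 99 mm over the bench at rest, z along the knob. It rides on the tongue: as the tongue rises it swings in an arc about the tongue's pivot and leans by the tongue's angle; lifting it lifts the tongue.
- reagent_bottle: Bystander: amber bottle, 60 mm in diameter, 130 mm high, origin under its foot.
- beaker: Bystander: glass beaker, 64 mm in diameter, 75 mm high, origin under its foot.
- slide_box: Bystander: flat white slide box 85 x 35 x 30 mm, origin under its centre.

How it is judged:
By the outcome, as a careful person would: the job done as asked, in the order asked, and still so for the second after the job is handed in, while the arm keeps its last pose, push and grip.
It also fails if it takes over 48 s, if anything falls off the work surface, if the arm or the gripper's body presses on something with over 40 N, if the wrist force passes 120 N, or if a joint passes its speed limit or range.

## Working session

There is one attempt and no reset: what is moved stays moved. The work goes in short steps, Python scripts to look and compute and a tool call to move; the robot and the scene stay as the last step left them, time stands still between calls to the robot, and variables do not carry over. Pictures are saved under pics/ and viewed, at most 10 in all, crops included, and the job is handed in when it is done.

Besides the shell and the picture viewer there is one more tool, called after "Emit:" in YAML: its name, and indented under it one key for each argument. move_arm: Moves the arm, as the interface text tells. Its arguments: {"type":"object","properties":{"moves":{"type":"array","items":{"type":"object","properties":{"turn":{"type":"array","items":{"type":"number"}},"translation":{"type":"array","items":{"type":"number"}},"hand":{"type":"number"}}}},"grip_force":{"type":"number"}},"required":["moves"]}

```bash
mkdir -p pics; cat > h.py <<'E'
import numpy as np,cv2
from rig import sense,capture,finish_job
def cam(n):
    c=capture(n); f=192/np.tan(np.radians(c["vertical_fov"]/2)); z=c["z_map"]
    v,u=np.mgrid[:384,:512]
    P=np.stack([(u-c["cx"])*z/f,(v-c["cy"])*z/f,z],-1)
    c["W"]=(P-np.array(c["t"]).ravel())@np.array(c["R"]) if "R" in c else P
    return c
E
python3 - <<'E'
from h import *
s=sense();print(s)
a=cam("scene");b=cam("top")
np.savez("a.npz",W=a["W"],z=a["z_map"]);np.savez("b.npz",W=b["W"],z=b["z_map"])
cv2.imwrite("pics/scene.png",cv2.resize(a["image"],(800,600)));cv2.imwrite("pics/top.png",cv2.resize(b["image"],(800,600)))
E
```

```text
{'time_s': 0.0, 'joints': array([ 8.98574032e-01,  3.13481208e-01,  1.49843790e+00, -1.95470501e-05,
        1.33098523e+00, -2.23380067e-01]), 'dq': array([ 0.00017878,  0.00039992,  0.00069944,  0.00153865, -0.00087692,
       -0.00053119]), 'tau': array([ 6.40170420e-04, -4.12262571e+01, -2.59749752e+01, -1.27526141e-04,
        4.01807134e-03,  3.67183088e-05]), 'eef_pos': array([227.64279428, 472.77856856, 217.51880892]), 'ee_rot': array([-2.75411777e-04,  2.22539713e-01,  9.74923405e-01, -5.95284163e-04]), 'force': array([-0.72441858,  0.05793742, -0.22597104]), 'wrist_torque': array([-0.01052742, -0.00107274, -0.00030032]), 'grip_force': 0.0, 'grip_width': 1.001622480930643}
```

View pics/scene.png

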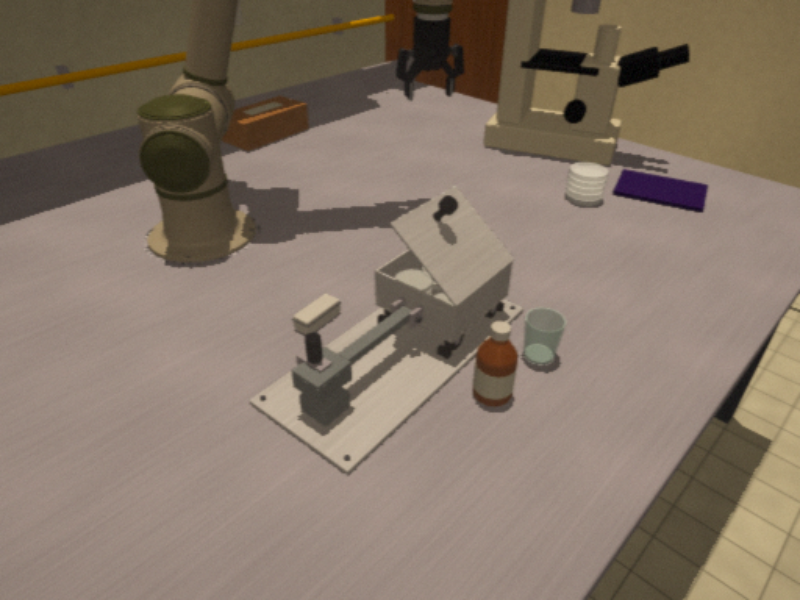

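View pics/top.png

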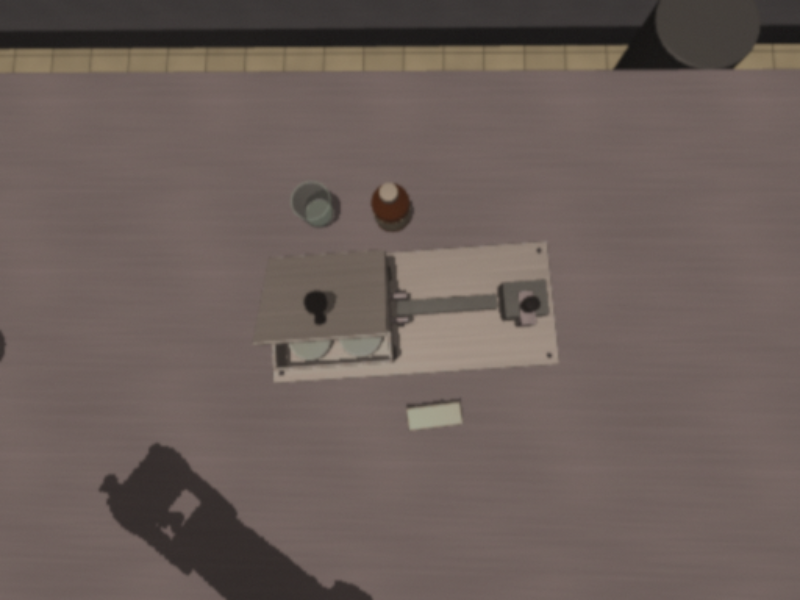

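The scene view shows the half-open lid, the latch knob at (313,345) and the slide box on the robot's side. In the top view, the knob is at (531,303), the lid knob at (316,302), the plate corners at (547,242), (557,362) and (274,381), and the slide box at (434,415).

```bash
python3 - <<'E'
from h import *
b=np.load("b.npz");W=b["W"]
def p(u,v): return W[int(round(v/1.5625)),int(round(u/1.5625))].round(1)
for n,u,v in [("c1",544,246),("c2",553,359),("c3",278,377),("c1in",530,265),("knob",531,303),("knob2",528,302),("lidknob",314,300),("lidBL",258,338),("lidBR",384,332),("lidTR",383,255),("lidTL",272,260),("box",434,415),("bott",389,190),("coupler",540,288),("latchplate",527,320)]: print(n,p(u,v))
H=W[...,2]
# plate mask
m=((H>6)&(H<14)).astype(np.uint8)
n,l,st,ce=cv2.connectedComponentsWithStats(m)
k=1+np.argmax(st[1:,4]); pts=W[l==k][:,:2].astype(np.float32)
r=cv2.minAreaRect(pts);print(r,cv2.boxPoints(r))
# points near knob top
K=W[(H>132)&(H<150)&(np.hypot(W[...,0]-p(531,303)[0],W[...,1]-p(531,303)[1])<25)];print(len(K),K.mean(0),K.min(0),K.max(0))
S=W[(H>24)&(H<36)&(np.hypot(W[...,0]-p(434,415)[0],W[...,1]-p(434,415)[1])<60)];print(cv2.minAreaRect(S[:,:2].astype(np.float32)))
E
```

```text
c1 [ 687.9 -195.6    9.4]
c2 [ 503.  -208.1    6.7]
c3 [496.6   6.  898.4]
c1in [ 654.2 -172.6    8.6]
knob [ 578.6 -147.7  139.6]
knob2 [ 580.9 -143.7  138.4]
lidknob [568.9 134.8 236.3]
lidBL [523.2 208.8 213.5]
lidBR [533.1  49.3 216.2]
lidTR [646.8  59.1 128.9]
lidTL [639.3 219.5 125.7]
box [413.7 -18.8  32.5]
bott [740.3  51.7 131.4]
coupler [ 606.7 -170.9   93.8]
latchplate [ 557.9 -149.    98.8]
((578.762939453125, 21.308486938476562), (200.1696319580078, 460.4008483886719), 4.718317985534668) [[ 460.0817   242.4961 ]
 [ 497.9529  -216.34451]
 [ 697.4442  -199.87912]
 [ 659.573    258.9615 ]]
81 [ 580.04775595 -148.3393742   138.55941623] [ 570.03041797 -159.04565711  133.13665391] [ 589.9037312  -138.24339045  141.71273924]
((414.8843994140625, -17.589675903320312), (35.53431701660156, 84.44512939453125), 8.209096908569336)
```

Emit:
move_arm:
  moves:
    - {"turn":[0,0,0],"translation":[-30,-14,-6],"hand":0}
    - {"turn":[0,0,0],"translation":[-30,-14,-6],"hand":0}
    - {"turn":[0,0,0],"translation":[-30,-14,-6],"hand":0}
    - {"turn":[0,0,0],"translation":[-30,-14,-6],"hand":0}
    - {"turn":[0,0,0],"translation":[-30,-14,-6],"hand":0}
    - {"turn":[0,0,0],"translation":[-30,-14,-6],"hand":0}
    - {"turn":[0,0,0],"translation":[-30,-14,-6],"hand":0}
    - {"turn":[0,0,0],"translation":[-30,-14,-6],"hand":0}
    - {"turn":[0,0,0],"translation":[-30,-14,-6],"hand":0}
    - {"turn":[0,0,0],"translation":[-30,-14,-6],"hand":0}

```text
time_s: 0.93
eef_pos: [438.0, 215.2, 278.2]
ee_rot: [-0.0, 0.223, 0.975, -0.0]
force: [0.5, 0.3, 0.2]
grip_width: 0.002
grip_force: 0.0
```

Emit:
move_arm:
  moves:
    - {"turn":[0,0,0.104],"translation":[0,0,0],"hand":0}
    - {"turn":[0,0,0.104],"translation":[0,0,0],"hand":0}
    - {"turn":[0,0,0.104],"translation":[0,0,0],"hand":0}
    - {"turn":[0,0,0.104],"translation":[0,0,0],"hand":0}
    - {"turn":[0,0,0.104],"translation":[0,0,0],"hand":0}
    - {"turn":[0,0,0.104],"translation":[0,0,0],"hand":0}
    - {"turn":[0,0,0.104],"translation":[0,0,0],"hand":0}
    - {"turn":[0,0,0.104],"translation":[0,0,0],"hand":0}
    - {"turn":[0,0,0.104],"translation":[0,0,0],"hand":0}
    - {"turn":[0,0,0.104],"translation":[0,0,0],"hand":0}

```text
time_s: 1.77
eef_pos: [437.2, 216.7, 277.8]
ee_rot: [-0.0, 0.679, 0.734, -0.0]
force: [-0.8, -0.4, 0.2]
grip_width: -0.001
grip_force: 0.0
```

```bash
cat >> h.py <<'E'
from scipy.spatial.transform import Rotation as Ro
a0=0.0823
def dock(x,y,z):
    c,s=np.cos(a0),np.sin(a0); return np.array([578.8+c*x-s*y,21.3+s*x+c*y,z])
def todock(p):
    c,s=np.cos(a0),np.sin(a0); d=np.array(p)-[578.8,21.3,0]; return np.array([c*d[0]+s*d[1],-s*d[0]+c*d[1],d[2]])
def rel(target):
    s=sense(); q=s["ee_rot"]; R=Ro.from_quat([q[1],q[2],q[3],q[0]]).as_matrix()
    print("t",round(s["time_s"],2),"pos",s["eef_pos"].round(1),"dock",todock(s["eef_pos"]).round(1),"F",s["force"].round(1),"grip",round(s["grip_width"],3),round(s["grip_force"],1))
    print("toolR in dock:",(Ro.from_euler('z',-a0).as_matrix()@R).round(3).tolist())
    print("tool shift",(R.T@(np.array(target)-s["eef_pos"])).round(1))
E
python3 -c "
from h import *
rel(dock(-30,70,270))"
```

```text
t 1.77 pos [437.2 216.7 277.8] dock [-125.1  206.3  277.8] F [-0.8 -0.4  0.2] grip -0.001 0.0
toolR in dock: [[0.005, 1.0, -0.001], [1.0, -0.005, -0.0], [-0.0, -0.001, -1.0]]
tool shift [-135.8   95.8    7.7]
```

Emit:
move_arm:
  moves:
    - {"translation":[-27,19,0],"turn":[0,0,0],"hand":0}
    - {"translation":[-27,19,0],"turn":[0,0,0],"hand":0}
    - {"translation":[-27,19,0],"turn":[0,0,0],"hand":0}
    - {"translation":[-27,19,0],"turn":[0,0,0],"hand":0}
    - {"translation":[-28,20,0],"turn":[0,0,0],"hand":0}
    - {"translation":[0,0,10],"turn":[0,0,0],"hand":0}
    - {"translation":[0,0,10],"turn":[0,0,0],"hand":0}
    - {"translation":[0,0,6],"turn":[0,0,0],"hand":0}
    - {"translation":[0,0,6],"turn":[0,0,0],"hand":0}

```text
time_s: 2.52
eef_pos: [543.4, 89.8, 245.2]
ee_rot: [-0.001, 0.677, 0.736, -0.0]
force: [0.3, -0.1, -0.8]
grip_width: 0.002
grip_force: 0.0
```

Emit:
move_arm:
  moves:
    - {"translation":[0,-2,6],"turn":[0,0,0],"hand":0}
    - {"translation":[0,-2,6],"turn":[0,0,0],"hand":0}
    - {"translation":[0,-2,6],"turn":[0,0,0],"hand":0}
    - {"translation":[0,-2,6],"turn":[0,0,0],"hand":0}
    - {"translation":[0,-2,6],"turn":[0,0,0],"hand":0}
    - {"translation":[0,-2,6],"turn":[0,0,0],"hand":0}

```text
time_s: 3.02
eef_pos: [531.9, 88.1, 209.6]
ee_rot: [0.0, 0.677, 0.736, 0.0]
force: [0.4, -0.3, -1.0]
grip_width: 0.002
grip_force: 0.0
```

```bash
python3 -c "
from h import *
rel(dock(-55,70,140.5))"
```

```text
t 3.02 pos [531.9  88.1 209.6] dock [-41.2  70.4 209.6] F [ 0.4 -0.3 -1. ] grip 0.002 0.0
toolR in dock: [[0.0, 1.0, 0.0], [1.0, -0.0, -0.0], [-0.0, 0.0, -1.0]]
tool shift [ -0.4 -13.8  69.1]
```

```bash
python3 - <<'E'
from h import *
a=cam("scene")
cv2.imwrite("pics/s2.png",cv2.resize(a["image"][100:300,150:400],(800,600)))
E
```

```text
(no output)
```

View pics/s2.png

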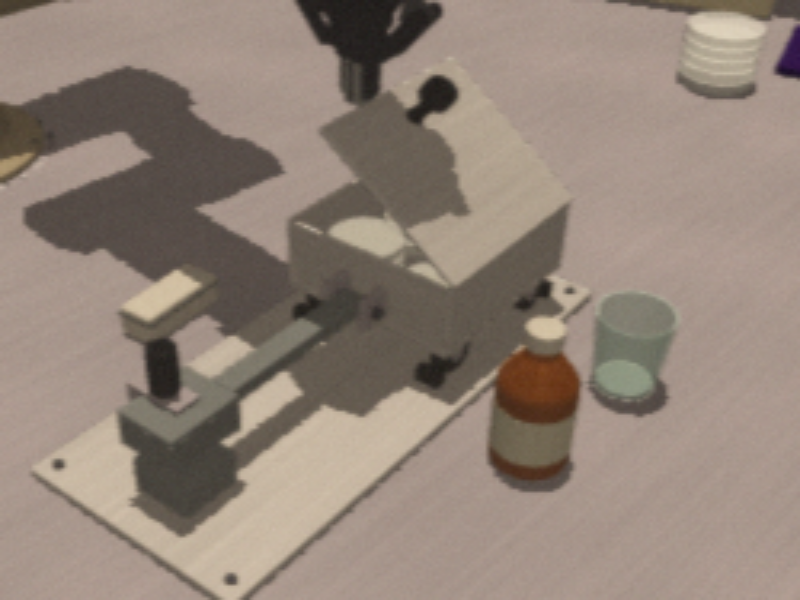

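The fingertips, at crop (360,95), sit just behind the lid's free edge, on the robot's side. The lid is still half open, so I'll measure its profile.

```bash
python3 - <<'E'
from h import *
def dk(W): return np.stack([ (np.cos(a0)*(W[...,0]-578.8)+np.sin(a0)*(W[...,1]-21.3)), (-np.sin(a0)*(W[...,0]-578.8)+np.cos(a0)*(W[...,1]-21.3)), W[...,2]],-1)
for n,W in (("old top",np.load("b.npz")["W"]),("new scene",cam("scene")["W"]),("new top",cam("top")["W"])):
    D=dk(W); print(n)
    for y0,y1 in ((33,45),(62,78),(150,180)):
        m=(abs(D[...,1]-(y0+y1)/2)<(y1-y0)/2)&(D[...,2]>110)&(D[...,2]<235)&(abs(D[...,0])<110)
        X=D[m]; print(y0,[(x,int(np.median(X[abs(X[:,0]-x)<4][:,2]))) for x in range(-90,100,10) if (abs(X[:,0]-x)<4).any()])
E
```

```text
old top
33 [(-80, 115), (-70, 115), (-50, 212), (-40, 210), (-30, 204), (-20, 197), (-10, 188), (0, 181), (10, 175), (20, 167), (30, 160), (40, 153), (50, 145), (60, 137), (70, 129), (80, 124)]
62 [(-80, 114), (-50, 213), (-40, 212), (-30, 204), (-20, 197), (-10, 190), (0, 182), (10, 175), (20, 167), (30, 159), (40, 152), (50, 145), (60, 137), (70, 130), (80, 123)]
150 [(-80, 115), (-50, 213), (-40, 212), (-30, 204), (-20, 197), (-10, 189), (0, 182), (10, 175), (20, 167), (30, 159), (40, 152), (50, 145), (60, 137), (70, 130), (80, 124)]
new scene
33 [(-80, 115), (-70, 115), (-40, 211), (-30, 204), (-20, 196), (-10, 189), (0, 182), (10, 174), (20, 167), (30, 159), (40, 150), (50, 145), (60, 137), (70, 130), (80, 122)]
62 [(-80, 114), (-50, 232), (-40, 212), (-30, 205), (-20, 197), (-10, 188), (0, 182), (10, 175), (20, 167), (30, 159), (40, 152), (50, 144), (60, 137), (70, 129), (80, 122)]
150 [(-50, 214), (-40, 212), (-30, 204), (-20, 194), (-10, 189), (0, 181), (10, 174), (20, 166), (30, 160), (40, 151), (50, 145), (60, 136), (70, 130), (80, 122)]
new top
33 [(70, 130), (80, 123)]
62 [(60, 134), (70, 130), (80, 123)]
150 [(80, 122)]
```

```bash
python3 - <<'E'
from h import *
a=cam("scene");W=a["W"]
for v in range(118,142,2):
    print(v,[todock(W[v,u]).round(0).astype(int).tolist() for u in (256,260,264,268,272)])
rel(dock(-55,70,140.5))
E
```

```text
118 [[-49, 58, 265], [-37, 58, 269], [-26, 59, 272], [-14, 58, 276], [-6, 62, 277]]
120 [[-53, 63, 257], [-38, 60, 263], [-29, 63, 265], [-13, 58, 271], [-350, 527, -1]]
122 [[-54, 64, 252], [-37, 59, 258], [-29, 63, 260], [-28, 76, 255], [-337, 511, 1]]
124 [[-52, 62, 248], [-38, 60, 252], [-30, 64, 254], [-28, 77, 249], [-329, 500, -1]]
126 [[-53, 63, 242], [-38, 60, 247], [-30, 64, 249], [-326, 470, 2], [-317, 484, 0]]
128 [[-54, 64, 236], [-36, 58, 244], [-29, 64, 244], [-315, 457, 2], [-306, 471, 0]]
130 [[-52, 63, 232], [-37, 58, 238], [-29, 64, 239], [-306, 445, 2], [-44, 115, 214]]
132 [[-332, 406, 0], [-37, 59, 233], [-30, 65, 233], [-43, 98, 215], [-39, 109, 213]]
134 [[-321, 392, 1], [-38, 60, 227], [-45, 85, 215], [-41, 95, 212], [-37, 107, 208]]
136 [[-311, 380, 1], [-46, 70, 215], [-42, 81, 212], [-37, 90, 210], [-34, 103, 206]]
138 [[-303, 371, -1], [-40, 63, 215], [-37, 74, 211], [-33, 86, 207], [-29, 96, 205]]
140 [[-43, 51, 213], [-39, 62, 210], [-35, 73, 206], [-29, 80, 206], [-27, 93, 201]]
t 3.22 pos [532.3  88.  210.2] dock [-40.9  70.3 210.2] F [-0.9 -0.4  0.3] grip 0.001 0.0
toolR in dock: [[0.0, 1.0, 0.0], [1.0, -0.0, -0.0], [-0.0, 0.0, -1.0]]
tool shift [ -0.3 -14.1  69.7]
```

```bash
python3 - <<'E'
from h import *
W=np.load("a.npz")["W"]
for u0,u1 in ((252,270),(278,300)):
  for v in range(48,66,2):
    r=W[v,u0:u1]; m=np.hypot(r[:,0]-227,r[:,1]-473)<90
    if m.any(): print(v,m.sum(),r[m].mean(0).round(0))
print(sense()["joints"])
c=cam("wrist");T=np.array(c["T_tool_cam"]);print(T.round(3).tolist())
s=sense();q=s["ee_rot"];R=Ro.from_quat([q[1],q[2],q[3],q[0]]).as_matrix()
P=(c["W"]@T[:3,:3].T+T[:3,3]); 
Wd=P@R.T+s["eef_pos"]; D=np.array([todock(p) for p in Wd[::6,::6].reshape(-1,3)])
z=c["z_map"][::6,::6].ravel()
h=D[z>0][:,2];print(np.histogram(h,bins=[-60,-40,-30,-20,-10,0,5,10,15,20,60,100,120,140,180,200,220,240,260,300]))
cv2.imwrite("pics/w1.png",cv2.resize(c["image"],(800,600)))
E
```

```text
48 13 [209. 415. 297.]
50 10 [212. 415. 292.]
52 4 [212. 420. 285.]
54 5 [210. 424. 277.]
56 5 [212. 422. 271.]
58 6 [208. 424. 263.]
60 5 [212. 422. 258.]
62 4 [215. 422. 252.]
48 7 [256. 513. 289.]
50 6 [250. 513. 281.]
52 6 [253. 510. 275.]
54 6 [251. 513. 268.]
56 6 [252. 512. 261.]
58 5 [252. 510. 255.]
60 4 [251. 509. 249.]
[-5.34160816e-02  3.50698408e-01  1.46651066e+00  2.26050074e-06
  1.32417325e+00 -1.35343037e-01]
[[0.0, -0.953, -0.304, 77.607], [1.0, -0.0, 0.001, -0.293], [-0.001, -0.304, 0.953, -154.537], [0.0, 0.0, 0.0, 1.0]]
(array([   0,    0,    0,    0, 2466,  163,  110,   11,   11,  240,  203,
         80,  180,  383,  290,  322,  109,   37,  632]), array([-60, -40, -30, -20, -10,   0,   5,  10,  15,  20,  60, 100, 120,
       140, 180, 200, 220, 240, 260, 300]))
```

View pics/w1.png

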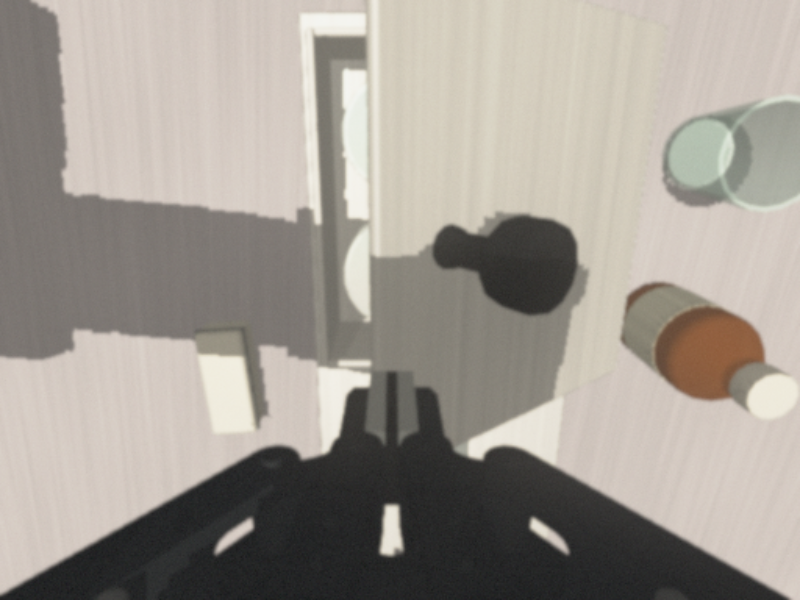

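The wrist view shows the shut pads ending at (392,372), right above the lid's free edge, with the lid not touched. I'll measure the tip in tool coordinates.

```bash
python3 - <<'E'
from h import *
c=cam("wrist");T=np.array(c["T_tool_cam"])
P=c["W"]@T[:3,:3].T+T[:3,3]
for v in range(226,290,4): print(v,[P[v,u].round(0).astype(int).tolist() for u in (228,240,244,258,262)])
W=cam("scene")["W"]
D=np.apply_along_axis(todock,-1,W); m=(abs(D[...,0]+41)<25)&(abs(D[...,1]-70)<16)&(D[...,2]>218)
print(m.sum(), D[m][:,2].min(), np.argwhere(m)[:,0].max())
E
```

```text
226 [[-36, -20, 105], [11, -5, -2], [11, -3, -4], [9, 4, 2], [8, 6, 4]]
230 [[-37, -19, 98], [8, -6, -2], [9, -3, -3], [6, 4, 3], [5, 6, 5]]
234 [[-90, -27, 202], [7, -5, -4], [6, -3, -3], [4, 4, 3], [3, 6, 5]]
238 [[-95, -28, 202], [11, -5, -17], [11, -3, -18], [11, 4, -17], [11, 6, -17]]
242 [[-100, -28, 202], [11, -5, -21], [11, -3, -22], [11, 3, -22], [11, 5, -21]]
246 [[-106, -28, 202], [11, -5, -26], [11, -3, -25], [11, 3, -25], [11, 5, -25]]
250 [[7, -11, -22], [11, -5, -30], [11, -3, -29], [11, 3, -29], [11, 5, -30]]
254 [[7, -10, -26], [11, -5, -33], [11, -3, -33], [11, 3, -33], [10, 5, -32]]
258 [[7, -10, -29], [11, -4, -36], [11, -3, -37], [11, 3, -35], [11, 5, -37]]
262 [[7, -10, -32], [11, -4, -40], [11, -3, -39], [11, 3, -39], [11, 5, -39]]
266 [[6, -10, -35], [10, -4, -42], [11, -3, -43], [11, 3, -43], [11, 5, -43]]
270 [[7, -9, -39], [11, -4, -45], [11, -3, -46], [12, 3, -47], [11, 5, -45]]
274 [[7, -9, -42], [11, -4, -49], [11, -3, -49], [11, 3, -49], [11, 4, -49]]
278 [[14, -8, -56], [13, -4, -54], [10, -3, -49], [10, 3, -49], [12, 4, -53]]
282 [[13, -8, -58], [12, -4, -55], [12, -2, -56], [12, 3, -55], [12, 4, -55]]
286 [[13, -8, -59], [12, -4, -57], [12, -2, -58], [12, 3, -58], [12, 4, -57]]
656 224.67953569484607 134
```

Both cameras put the shut fingertips about 15 mm behind the reported TCP, not 19 mm ahead. I'll trust the measured offset and go on pressing with it.

Emit:
move_arm:
  moves:
    - {"translation":[0,9,0],"turn":[0,0,0],"hand":0}
    - {"translation":[0,0,8],"turn":[0,0,0],"hand":0}
    - {"translation":[0,0,6],"turn":[0,0,0],"hand":0}
    - {"translation":[0,0,6],"turn":[0,0,0],"hand":0}
    - {"translation":[0,0,6],"turn":[0,0,0],"hand":0}
    - {"translation":[0,0,6],"turn":[0,0,0],"hand":0}

```text
time_s: 3.87
eef_pos: [540.9, 88.8, 177.4]
ee_rot: [-0.0, 0.678, 0.735, -0.0]
force: [-0.7, -0.9, -0.5]
grip_width: -0.001
grip_force: 0.4
```

Emit:
move_arm:
  moves:
    - {"translation":[0,-2,6],"turn":[0,0,0],"hand":0}
    - {"translation":[0,-2,6],"turn":[0,0,0],"hand":0}
    - {"translation":[0,-2,6],"turn":[0,0,0],"hand":0}
    - {"translation":[0,-2,6],"turn":[0,0,0],"hand":0}
    - {"translation":[0,-2,6],"turn":[0,0,0],"hand":0}
    - {"translation":[0,-2,6],"turn":[0,0,0],"hand":0}

```text
time_s: 4.37
eef_pos: [528.9, 87.8, 141.5]
ee_rot: [-0.0, 0.678, 0.735, -0.0]
force: [-0.0, -0.1, 1.6]
grip_width: -0.001
grip_force: 0.4
```

```bash
python3 -c "
from h import *
rel(dock(-45,70,106.5))
D=np.apply_along_axis(todock,-1,cam('scene')['W'])
for x in range(-90,90,10):
  m=(abs(D[...,1]-170)<20)&(abs(D[...,0]-x)<4)&(D[...,2]>105)&(D[...,2]<260)
  if m.any(): print(x,np.median(D[m][:,2]).round(1),end=' ')
"
```

```text
t 4.37 pos [528.9  87.8 141.5] dock [-44.2  70.4 141.5] F [-0.  -0.1  1.6] grip -0.001 0.4
toolR in dock: [[0.0, 1.0, -0.0], [1.0, -0.0, -0.0], [-0.0, -0.0, -1.0]]
tool shift [-0.4 -0.8 35. ]
-70 158.5 -60 157.2 -50 154.9 -40 152.6 -30 149.7 -20 147.5 -10 144.6 0 142.3 10 139.5 20 137.1 30 134.6 40 132.9 50 129.8 60 126.9 70 124.4 80 115.5
```

Lid follows. On down to shut.

Emit:
move_arm:
  moves:
    - {"translation":[0,-1,6],"turn":[0,0,0],"hand":0}
    - {"translation":[0,-1,6],"turn":[0,0,0],"hand":0}
    - {"translation":[0,-1,6],"turn":[0,0,0],"hand":0}
    - {"translation":[0,0,6],"turn":[0,0,0],"hand":0}
    - {"translation":[0,0,5],"turn":[0,0,0],"hand":0}
    - {"translation":[0,0,3],"turn":[0,0,0],"hand":0}
    - {"translation":[0,0,2],"turn":[0,0,0],"hand":0}

```text
time_s: 5.0
eef_pos: [526.2, 87.5, 108.1]
ee_rot: [-0.0, 0.678, 0.736, -0.0]
force: [-8.5, -0.4, 21.0]
grip_width: -0.001
grip_force: 10.5
```

Emit:
move_arm:
  moves:
    - {"translation":[0,0,1],"turn":[0,0,0],"hand":0}
    - {"translation":[0,0,0],"turn":[0,0,0],"hand":0}

```text
time_s: 5.17
eef_pos: [526.1, 87.5, 108.2]
ee_rot: [0.0, 0.677, 0.736, -0.0]
force: [-6.2, -1.1, 11.8]
grip_width: -0.001
grip_force: 5.9
```

Emit:
move_arm:
  moves:
    - {"translation":[0,0,-8],"turn":[0,0,0],"hand":0}
    - {"translation":[0,0,-20],"turn":[0,0,0],"hand":0}
    - {"translation":[0,0,-20],"turn":[0,0,0],"hand":0}
    - {"translation":[-30,4,-20],"turn":[0,0,0],"hand":0}
    - {"translation":[-35,5,0],"turn":[0,0,0],"hand":0}
    - {"translation":[-35,5,0],"turn":[0,0,0],"hand":1}
    - {"translation":[-35,5,0],"turn":[0,0,0],"hand":1}
    - {"translation":[-35,5,0],"turn":[0,0,0],"hand":1}
    - {"translation":[-35,5,0],"turn":[0,0,0],"hand":1}
    - {"translation":[-32,5,0],"turn":[0,0,0],"hand":1}

```text
time_s: 6.0
eef_pos: [579.8, -148.1, 175.4]
ee_rot: [0.0, 0.678, 0.735, 0.0]
force: [1.4, -0.5, 0.9]
grip_width: 0.709
grip_force: 0.0
```

Emit:
move_arm:
  moves:
    - {"translation":[0,0,0],"turn":[0,0,0],"hand":1}
    - {"translation":[0,0,0],"turn":[0,0,0],"hand":1}
    - {"translation":[0,0,0],"turn":[0,0,0],"hand":1}

```text
time_s: 6.25
eef_pos: [579.5, -145.5, 175.1]
ee_rot: [-0.0, 0.678, 0.736, 0.0]
force: [0.1, 1.4, -0.6]
grip_width: 1.001
grip_force: 0.0
```

```bash
python3 - <<'E'
from h import *
rel(dock(-12.7,-169,85))
a=cam("scene");D=np.apply_along_axis(todock,-1,a['W'])
for x in range(-90,90,10):
  m=(abs(D[...,1]-165)<25)&(abs(D[...,0]-x)<4)&(D[...,2]>105)&(D[...,2]<260)
  if m.any(): print(x,np.median(D[m][:,2]).round(1),end=' ')
m=(abs(D[...,1]+169)<20)&(abs(D[...,0]+13)<16)&(D[...,2]>102)&(D[...,2]<150)
print('\nknob scene',m.sum(),D[m].min(0).round(1),D[m].max(0).round(1),D[m].mean(0).round(1))
m=(abs(D[...,1]+169)<45)&(abs(D[...,0]+13)<75)&(D[...,2]>150)&(D[...,2]<215)
X=D[m]
for n,Y in (("-x finger",X[X[:,0]<-13]),("+x finger",X[X[:,0]>=-13])): print(n,len(Y),Y.min(0).round(0),Y.max(0).round(0)) if len(Y) else print(n,0)
cv2.imwrite("pics/s3.png",cv2.resize(a["image"][60:300,100:420],(800,600)))
E
```

```text
t 6.25 pos [ 579.5 -145.5  175.1] dock [ -13.  -166.2  175.1] F [ 0.1  1.4 -0.6] grip 1.001 0.0
toolR in dock: [[0.0, 1.0, -0.0], [1.0, -0.0, 0.0], [0.0, -0.0, -1.0]]
tool shift [-2.8  0.3 90.1]
-80 122.1 -70 122.1 -60 121.9 -50 122.1 -40 122.0 -30 121.9 -20 122.4 -10 122.2 0 122.2 10 122.3 20 122.0 30 122.1 40 122.0 50 122.1 60 122.1 70 122.2 80 114.0 
knob scene 183 [ -21.8 -181.9  102.2] [   0.6 -162.   140.8] [  -7.1 -174.6  125.9]
-x finger 53 [ -68. -178.  202.] [ -54. -155.  215.]
+x finger 42 [  30. -178.  202.] [  44. -160.  215.]
```

View pics/s3.png

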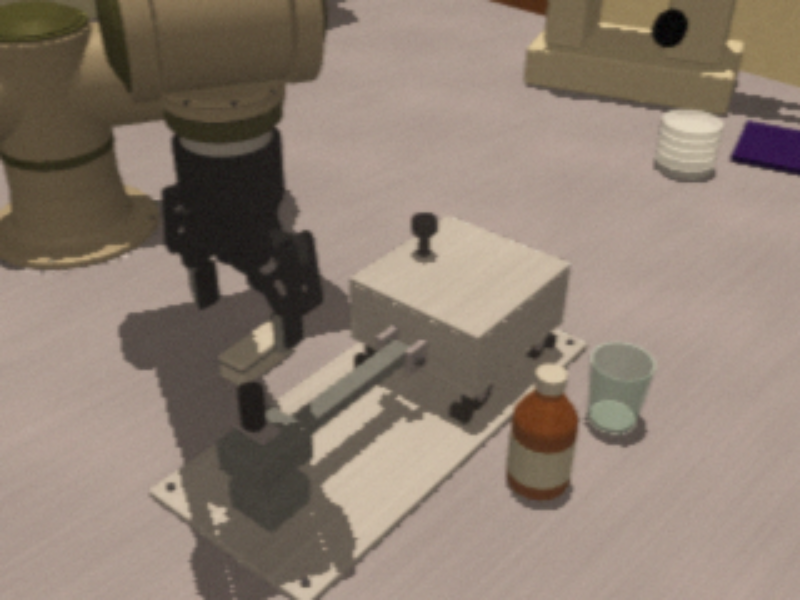

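The picture shows the lid lying flat (measured top 122 mm along its whole length). The open fingers straddle the latch knob, which is at crop (252,405), with the tips measured at z 202. I'll descend and grip.

Emit:
move_arm:
  moves:
    - {"translation":[-4,1,10],"turn":[0,0,0],"hand":1}
    - {"translation":[0,0,18],"turn":[0,0,0],"hand":1}
    - {"translation":[0,0,18],"turn":[0,0,0],"hand":1}
    - {"translation":[0,0,18],"turn":[0,0,0],"hand":1}
    - {"translation":[0,0,14],"turn":[0,0,0],"hand":1}
    - {"translation":[0,0,8],"turn":[0,0,0],"hand":1}
    - {"translation":[0,0,3],"turn":[0,0,0],"hand":1}
    - {"translation":[0,0,0],"turn":[0,0,0],"hand":1}

```text
time_s: 6.97
eef_pos: [580.7, -149.4, 85.7]
ee_rot: [-0.0, 0.677, 0.736, -0.0]
force: [-0.8, -0.8, 0.1]
grip_width: 1.003
grip_force: 0.0
```

Emit:
move_arm:
  moves:
    - {"translation":[0,0,0],"turn":[0,0,0],"hand":0}
    - {"translation":[0,0,0],"turn":[0,0,0],"hand":0}
    - {"translation":[0,0,0],"turn":[0,0,0],"hand":0}
    - {"translation":[0,0,0],"turn":[0,0,0],"hand":0}
    - {"translation":[0,0,0],"turn":[0,0,0],"hand":0}
    - {"translation":[0,0,0],"turn":[0,0,0],"hand":0}
    - {"translation":[0,0,0],"turn":[0,0,0],"hand":0}
    - {"translation":[0,0,0],"turn":[0,0,0],"hand":0}
  grip_force: 50

```text
time_s: 7.63
eef_pos: [580.6, -149.9, 86.4]
ee_rot: [-0.0, 0.678, 0.736, -0.0]
force: [-4.7, -0.7, 4.9]
grip_width: 0.245
grip_force: 48.7
```

```bash
python3 - <<'E'
from h import *
rel(dock(-26.8,-170,85))
a=cam("scene")
cv2.imwrite("pics/s4.png",cv2.resize(a["image"][140:280,120:280],(800,600)))
E
```

```text
t 7.63 pos [ 580.6 -149.9   86.4] dock [ -12.3 -170.8   86.4] F [-4.7 -0.7  4.9] grip 0.245 48.7
toolR in dock: [[0.0, 1.0, -0.0], [1.0, -0.0, -0.0], [-0.0, -0.0, -1.0]]
tool shift [  0.8 -14.5   1.4]
```

View pics/s4.png

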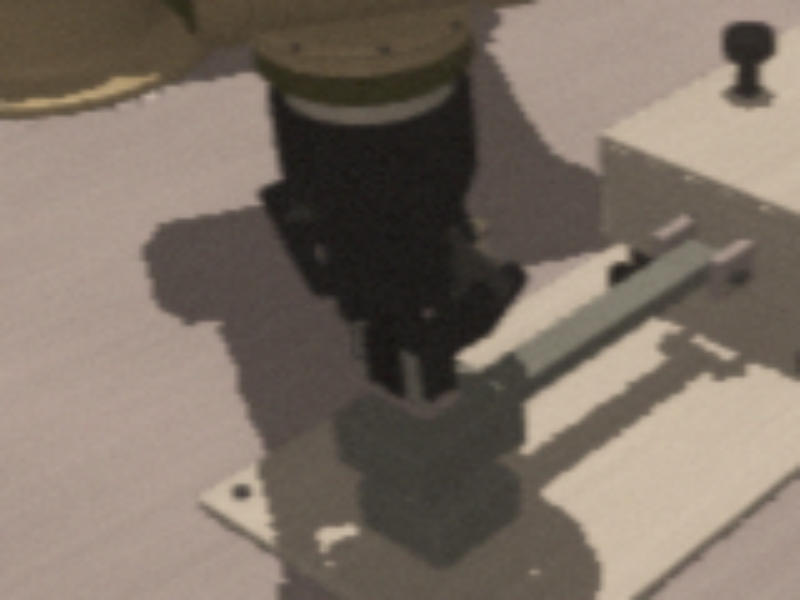

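The knob is held between the pads, at crop (410,375), with the opening matching 22 mm. Now I'll pull sideways.

Emit:
move_arm:
  moves:
    - {"translation":[0,0,0],"turn":[0,0,0],"hand":0}
    - {"translation":[0,-3,0],"turn":[0,0,0],"hand":0}
    - {"translation":[0,-3,0],"turn":[0,0,0],"hand":0}
    - {"translation":[0,-3,0],"turn":[0,0,0],"hand":0}
    - {"translation":[0,-3,0],"turn":[0,0,0],"hand":0}
    - {"translation":[0,-3,0],"turn":[0,0,0],"hand":0}
    - {"translation":[0,-1,0],"turn":[0,0,0],"hand":0}
    - {"translation":[0,0,0],"turn":[0,0,0],"hand":0}
  grip_force: 80

```text
time_s: 8.35
eef_pos: [566.4, -151.1, 86.7]
ee_rot: [0.002, 0.678, 0.735, 0.001]
force: [9.6, 1.5, 0.1]
grip_width: 0.236
grip_force: 78.1
```

```bash
python3 - <<'E'
from h import *
rel(dock(-28,-170,85))
E
```

```text
t 8.35 pos [ 566.4 -151.1   86.7] dock [ -26.5 -170.8   86.7] F [9.6 1.5 0.1] grip 0.236 78.1
toolR in dock: [[0.001, 1.0, 0.005], [1.0, -0.001, -0.001], [-0.001, 0.005, -1.0]]
tool shift [ 0.8 -1.5  1.7]
```

Emit:
move_arm:
  moves:
    - {"translation":[0,-1.5,0],"turn":[0,0,0],"hand":0}
    - {"translation":[0,0,0],"turn":[0,0,0],"hand":0}
    - {"translation":[0.2,0,-3.7],"turn":[0,-0.02,0],"hand":0}
    - {"translation":[0.5,0,-7.4],"turn":[0,-0.04,0],"hand":0}
    - {"translation":[0.5,0,-7.4],"turn":[0,-0.04,0],"hand":0}
    - {"translation":[0.5,0,-7.4],"turn":[0,-0.04,0],"hand":0}
    - {"translation":[0,0,0],"turn":[0,0,0],"hand":0}

```text
time_s: 8.93
eef_pos: [565.1, -147.5, 113.2]
ee_rot: [0.055, 0.675, 0.734, -0.047]
force: [9.9, -1.9, -3.7]
grip_width: 0.243
grip_force: 78.7
```

```bash
python3 - <<'E'
from h import *
r=np.array([-185.8,11.7]);a=.14
rel(dock(-28,15+r[0]*np.cos(a)+r[1]*np.sin(a),75-r[0]*np.sin(a)+r[1]*np.cos(a)))
D=np.apply_along_axis(todock,-1,cam('scene')['W'])
for y in range(-205,0,15):
  m=(abs(D[...,1]-y)<4)&(abs(D[...,0]-3)<18)&(D[...,2]>60)&(D[...,2]<128)
  if m.any(): print(y,D[m][:,2].max().round(0),end='; ')
E
```

```text
t 8.93 pos [ 565.1 -147.5  113.2] dock [ -27.5 -167.1  113.2] F [ 9.9 -1.9 -3.7] grip 0.243 78.7
toolR in dock: [[-0.001, 1.0, 0.006], [0.99, 0.002, -0.143], [-0.143, 0.006, -0.99]]
tool shift [-0.2 -0.5  0.8]
-205 107.0; -190 127.0; -175 128.0; -160 127.0; -145 120.0; -115 103.0; -100 101.0; -85 100.0; -70 98.0; -55 96.0; -40 93.0; -25 92.0; -10 89.0;
```

Emit:
move_arm:
  moves:
    - {"translation":[0.5,0,-7.4],"turn":[0,-0.04,0],"hand":0}
    - {"translation":[0.5,0,-7.4],"turn":[0,-0.04,0],"hand":0}
    - {"translation":[0.5,0,-7.4],"turn":[0,-0.04,0],"hand":0}
    - {"translation":[0.5,0,-7.4],"turn":[0,-0.04,0],"hand":0}
    - {"translation":[0.5,0,-7.4],"turn":[0,-0.04,0],"hand":0}
    - {"translation":[0.5,0,-7.4],"turn":[0,-0.04,0],"hand":0}
    - {"translation":[0.4,0,-5.5],"turn":[0,-0.03,0],"hand":0}
    - {"translation":[0,0,0],"turn":[0,0,0],"hand":0}
    - {"translation":[0,0,0],"turn":[0,0,0],"hand":0}
    - {"translation":[0,0,0],"turn":[0,0,0],"hand":0}

```text
time_s: 9.82
eef_pos: [563.4, -131.8, 158.9]
ee_rot: [0.151, 0.663, 0.72, -0.136]
force: [10.3, 1.4, -3.9]
grip_width: 0.235
grip_force: 78.9
```

```bash
python3 - <<'E'
from h import *
r=np.array([-185.8,11.7]);a=.41
rel(dock(-28,15+r[0]*np.cos(a)+r[1]*np.sin(a),75-r[0]*np.sin(a)+r[1]*np.cos(a)))
a=cam('scene');D=np.apply_along_axis(todock,-1,a['W'])
for y in range(-205,0,15):
  m=(abs(D[...,1]-y)<4)&(abs(D[...,0]-3)<5)&(D[...,2]>60)&(D[...,2]<190)
  if m.any(): print(y,np.median(D[m][:,2]).round(0),end='; ')
m=(abs(D[...,1]-165)<25)&(abs(D[...,0]+20)<50)&(D[...,2]>105);print('lid',np.median(D[m][:,2]))
cv2.imwrite("pics/s5.png",cv2.resize(a["image"][60:300,100:420],(800,600)))
E
```

```text
t 9.82 pos [ 563.4 -131.8  158.9] dock [ -28.  -151.3  158.9] F [10.3  1.4 -3.9] grip 0.235 78.9
toolR in dock: [[0.0, 1.0, 0.004], [0.917, 0.002, -0.398], [-0.398, 0.004, -0.917]]
tool shift [ 0.1 -0.  -1. ]
-190 154.0; -175 86.0; -160 127.0; -145 165.0; -130 158.0; -100 132.0; -85 126.0; -70 120.0; -55 113.0; -40 108.0; -25 101.0; -10 95.0; lid 121.90232443439486
```

View pics/s5.png

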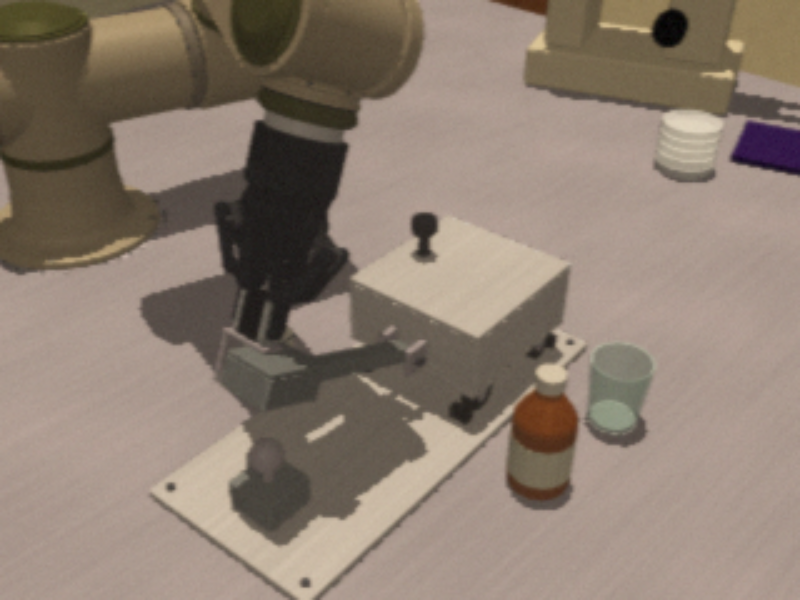

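The coupler, at crop (265,370), is well clear of the ball at (267,455). The tongue slope of about 0.40 rad means roughly a 70 mm rise. The lid is shut and the bystanders in view haven't moved, so I'm handing in.

```bash
python3 -c "
from rig import *
print(abs(sense()['dq']).max(), finish_job())"
```

```text
the job is handed in; nothing more can be done
0.002544163508741651 None
```

Job handed in at about 9.9 s of the 48 s: the lid is shut, the latch is pulled about 15 mm, and the coupler is held still by its knob about 70 mm above its seat; the bottle and beaker stand where they were, and I never went near the slide box, though it wasn't visible in the last picture.

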